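# Load a specimen viewer and hold its head at the focus pointer

## Robot

A 6-joint arm with a two-finger parallel gripper is mounted at the origin on the work surface. World frame = base frame: x ahead of the robot, y to its left, z up, the work surface at z = 0. Lengths are in m, angles in rad, forces in N, time in s.
With the tool pointing down it reaches from about 0.325 to 0.9 m from the base axis. Payload 6.1 kg.
Tool frame: the origin (TCP) lies midway between the tips of the shut fingers; the grasp point (between the pads) lies 19 mm behind it; z points along the fingers, y is the line along which they close (so a half turn about z gives the same grasp; the last joint's range is limited). The gripper opens to 85 mm and grips with 20 to 120 N. Pads are 22 mm wide; open, the fingers measure 114 mm over their backs; the gripper's body (76 mm by 85 mm) begins 54 mm behind the grasp point. The pads swing forward as they close: fully open they stand 13 mm farther back than shut.
Start: joints at [-1.324, 0.22, 1.526, -0, 1.395, -0.126], TCP at [0.228, -0.582, 0.231] pointing down, gripper open.
Joint ranges: [-2.98, 2.98], [-0.91, 2.08], [0.09, 2.57], [-1.24, 4.39], [0.2, 2.65], [-2.68, 2.68]. Speed limits (rad/s): [2.57, 2.57, 3.01, 3.14, 3.14, 3.14].

## Interface

Orientations are given as [roll, pitch, yaw] about the fixed x, y, z axes, in that order (R = Rz(yaw) Ry(pitch) Rx(roll)).
In Python, from plant import movep, move_l, set_joints, gripper_to, hold, inverse_kinematics, observe, get_image, get_calibration, Unreachable, job_done gives the robot as it stands. Calls block until the motion is done:
- movep(position, orientation): joint-space move of the TCP to a pose.
- move_l(position, feed=0.15, rotation=None, max_force=None): straight line of the TCP; rotation=None keeps the orientation; feed is the mean speed in m/s. With max_force (N) it stops when the force on the tool has changed by that much, and returns True; else False.
- set_joints(angles): joint-space move.
- gripper_to(opening, f_grip=None): finger opening in m; f_grip is the grip in N (None keeps the last); returns when the fingers have stopped.
- hold(seconds).
- inverse_kinematics(position, orientation): joint angles nearest the present ones, or None.
- observe(): the state.
- get_image(name): name is "scene" or "top"; returns (picture, depth): 480x640x3 uint8, red, green, blue; 480x640 float32, m along the optical axis (not along the pixel's ray), 0 where there is no reading.
- get_calibration(name): a dict with "intrinsics" (3x3 intrinsics, pixels), "world_from_camera" (4x4, takes a point from camera to world coordinates). Camera axes: x right, y down, z forward; pixel columns grow to the right and rows downward; lengths in m; the calibration is good to about 2 mm. A picture is of the moment at which its call begins. get_calibration takes no time and is no camera call.
A pose or a line that the arm cannot do raises Unreachable and nothing moves.
- job_done(): hands the job in; it is judged then, once.
The state is a dict: "time_s": time; "q": joint angles; "joint_velocities": joint speeds; "joint_torque": joint torques, N m; "eef_pos": TCP position; "tcp_rot": TCP orientation; "ft_force": force on the tool from outside, world axes, zero at the start; "torque": the same for the moment, N m; "opening": finger opening in m; "grasp_force": force on a finger pad.
Only numpy, scipy, OpenCV 4.12 (cv2) and the standard library are available. Lean on these libraries where they do the work, as an engineer would, in place of code of your own. Each camera call takes 0.05 s, during which the arm holds its last target. There are 200 camera calls.

## Task

Set the large round specimen mount down into the round nest of the viewer's sliding stage, face up as it stands, let go of it, and push the stage fully home under the objective. Only then press the spring-loaded side lever down until the middle of its grip bar is level with the pointer on the post beside it, and finish while still holding it steadily there: the program ends with the lever held down, not released. Leave the pointer where it is set and the other things on the bench where they are.

Things in the scene. Friction and masses are not known exactly. Their poses are not given: they have to be found in the camera images.
- mount_large: large round specimen mount: upright black resin cylinder, diameter 40 mm, height 28 mm, about 90 g, a thin steel rectangle in its top face. Origin: centre of its underside, z up. Stands on the table to the robot's right, one of three mounts in a row, about 105 mm apart (which place is which varies)
- mount_small: bystander: small round black mount, diameter 25 mm, height 20 mm; origin at the centre of its underside
- mount_square: bystander: square black mount, 38 x 38 x 28 mm high; origin at the centre of its underside
- viewer: specimen viewer, fixed; origin on the table straight below the nest's centre when the stage is home; x points from its front to its column, z up; yaw within 0.22 rad. Grey base 30 mm high, x -200 to 130 mm, 150 mm wide; column 350 mm tall at x 70 to 120 mm. Head 60 x 60 mm above the origin, underside 155 mm up
- objective (a point): centre of the lowest face of the head's dark objective (up to 40 mm thick), 115 mm above the table at rest; it sinks 50 mm per rad of the lever, at most 24 mm
- stage (a joint): travel of the sliding stage, m: 0 = fully home under the objective, grows as the stage comes out towards the front (-x of the viewer), to 0.115 at most; starts 0.095 to 0.11 out. Slides with about 2 N of friction and stays where it is left
- nest (a point): centre of the floor of the stage's round nest: recess of diameter 43 mm, 10 mm deep, in a bright steel block 80 x 80 x 20 mm; this floor is 44 mm above the table, the block's top 54 mm. Moves with the stage; axes as the viewer's
- stage_knob (a point): centre of the top of the stage's upright black knob: diameter 16 mm, 40 mm tall, top 94 mm above the table, 100 mm in front (-x of the viewer) of the nest's centre, on a tongue 30 mm wide, top 54 mm up, ending 15 mm in front of the knob's axis. Push it towards +x of the viewer to shut the stage
- lever (a joint): angle of the spring-loaded lever, rad: 0 = at rest (up), grows as it is pressed down, to 0.48 at the stop. A spring always pushes it up again: about 3.5 N at the grip at rest, about 15 N at the stop
- lever_grip (a point): middle of the lever's black grip bar: cylinder along the viewer's y, diameter 24 mm, 65 mm long, free from above; 140 mm to the -y side of the viewer's centre plane, about 80 mm in front of its origin, about 187 mm up at rest. Swings on an arc of radius 178 mm about a pivot 95 mm behind the origin, 150 mm up
- index_tip (a point): tip of the small steel pointer on a collar (diameter 20 mm) on the upright steel post beyond the bar's outer end (post 10 mm thick, 206 mm from the viewer's centre plane, top 183 mm up). It points at the bar's end, 12 mm away, at a height that varies, 127 to 155 mm: where the bar's middle must be. Held by friction: do not touch
- jar: bystander: closed jar, diameter 64 mm, 85 mm high, loose
- wrench: bystander: loose wrench lying on the table
- brush: bystander: loose brush lying on the table beyond the row of mounts
- caliper: bystander: loose steel caliper, 200 mm long, lying flat on the table

How it is judged:
By the outcome, as a careful person would: the job done as asked, in the order asked, and still so for the second after the job is handed in, while the arm keeps its last pose, push and grip.
It also fails if it takes over 61 s, if anything falls off the work surface, if the arm or the gripper's body presses on something with over 40 N, if the wrist force passes 120 N, or if a joint passes its speed limit or range.

## Working session

There is one attempt and no reset: what is moved stays moved. The work goes in short steps, each a Python script; the robot and the scene stay as the last script left them, time stands still between calls to the robot, and variables do not carry over. Pictures are saved under pics/ and viewed, at most 10 in all, crops included, and the job is handed in when it is done.

```bash
ls; mkdir -p pics
python3 - <<'E'
from plant import *
import cv2,numpy as np
for n in("scene","top"):
    im,d=get_image(n); c=get_calibration(n); np.savez(f"pics/{n}0.npz",im=im,d=d,K=c["intrinsics"],T=c["world_from_camera"])
    cv2.imwrite(f"pics/{n}0.png",im[:,:,::-1]); print(np.round(c["intrinsics"],1).tolist(),np.round(c["world_from_camera"],3).tolist())
print(observe())
E
```

```text
pics
[[456.3, 0.0, 317.0], [0.0, 456.3, 235.5], [0.0, 0.0, 1.0]] [[0.983, 0.12, -0.138, 0.734], [0.183, -0.651, 0.736, -0.768], [-0.001, -0.749, -0.662, 0.817], [0.0, 0.0, 0.0, 1.0]]
[[446.8, 0.0, 316.2], [0.0, 446.8, 236.5], [0.0, 0.0, 1.0]] [[-0.026, -0.98, 0.196, 0.366], [-1.0, 0.026, -0.003, -0.007], [-0.002, -0.196, -0.981, 1.204], [0.0, 0.0, 0.0, 1.0]]
{'time_s': 0.1, 'q': array([-1.32414954e+00,  2.21128786e-01,  1.52751906e+00, -1.59237756e-05,
        1.39471755e+00, -1.26082521e-01]), 'joint_velocities': array([-0.0001019 , -0.00180117, -0.002712  , -0.00163962, -0.00128621,
       -0.00084327]), 'joint_torque': array([ 4.25874214e-04, -4.98244071e+01, -3.90545797e+01, -2.00749200e-04,
        5.65541894e-03,  6.77054061e-06]), 'eef_pos': array([ 0.22746327, -0.58153836,  0.23030826]), 'tcp_rot': array([-3.13983200e+00, -2.07372833e-04,  3.72731926e-01]), 'ft_force': array([-0.57113421,  0.25652373, -0.42569013]), 'torque': array([-0.01279899,  0.01491412,  0.04366135]), 'grasp_force': 0.0, 'opening': 0.08556951572590059}
```

View pics/scene0.png

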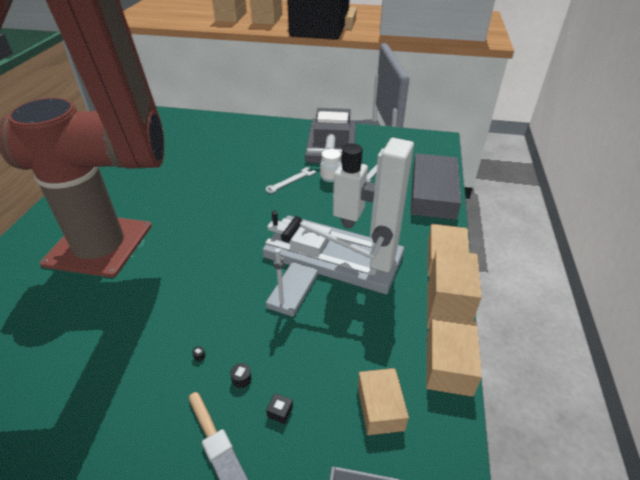

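View pics/top0.png

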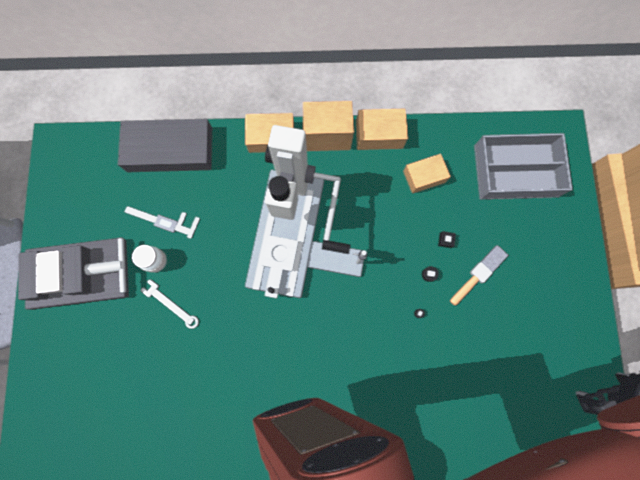

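The large mount is the middle one of the row (scene 241,375; top 430,273). The viewer sits around top (280,240), and its knob is near (271,291). I'll enlarge both views.

```bash
cat > h.py <<'E'
import numpy as np,cv2
def load(n,k=0):
    return np.load(f"pics/{n}{k}.npz")
def cloud(z):
    K,T,d=z["K"],z["T"],z["d"]; v,u=np.mgrid[:480,:640]
    P=np.stack([(u-K[0,2])/K[0,0]*d,(v-K[1,2])/K[1,1]*d,d],-1)
    return P@T[:3,:3].T+T[:3,3]
def px(z,u,v,h):
    "pixel -> world at height h"
    K,T=z["K"],z["T"]; r=T[:3,:3]@np.array([(u-K[0,2])/K[0,0],(v-K[1,2])/K[1,1],1]); c=T[:3,3]
    return c+r*(h-c[2])/r[2]
def proj(z,p):
    K,T=z["K"],z["T"]; q=K@(T[:3,:3].T@(np.asarray(p)-T[:3,3])); return q[:2]/q[2]
E
python3 - <<'E'
from h import *
for n,(a,b,c,d),s in(("top",(236,160,386,310),4),("scene",(255,185,415,320),4.4)):
    z=load(n); cv2.imwrite(f"pics/{n}c.png",cv2.resize(z["im"][b:d,a:c,::-1],None,fx=s,fy=s,interpolation=cv2.INTER_CUBIC)); 
z=load("top");P=cloud(z)
# base top plane
m=(abs(P[...,2]-.03)<.006); m[:, :240]=0;m[:,375:]=0;m[:150]=0;m[310:]=0
n,l,st,ce=cv2.connectedComponentsWithStats(m.astype(np.uint8)); print(st[1:][st[1:,4]>60])
Q=P[m][:,:2].astype(np.float32); print(cv2.minAreaRect(Q))
# mount tops
for (u,v) in((447,240),(430,273),(420,313)):
    w=P[v-12:v+13,u-12:u+13]; g=w[...,2]>.014; q=w[g]; hi=np.percentile(q[:,2],70); t=q[q[:,2]>hi-.005]
    print(len(t),t.mean(0),cv2.minEnclosingCircle(t[:,:2].astype(np.float32)),hi)
z=load("scene");P=cloud(z)
for (u,v) in((280,408),(241,375),(198,353)):
    w=P[v-16:v+17,u-16:u+17]; q=w[w[...,2]>.014]; hi=np.percentile(q[:,2],80); t=q[q[:,2]>hi-.004]
    print(len(t),t.mean(0),cv2.minEnclosingCircle(t[:,:2].astype(np.float32)),hi)
E
```

```text
[[ 246  178   78  120 3514]]
((0.6029565930366516, 0.004478678107261658), (0.28861817717552185, 0.3296000361442566), 77.80354309082031)
197 [ 0.58402198 -0.35900561  0.04093218] ((0.4837949573993683, -0.19528235495090485), 0.22194382548332214) 0.029851956836816473
173 [ 0.49342458 -0.30678324  0.04243418] ((0.43201619386672974, -0.16844740509986877), 0.1743217259645462) 0.02990339952810441
67 [ 0.39286948 -0.27582438  0.02068943] ((0.39254069328308105, -0.2758316695690155), 0.012341572903096676) 0.021454311659503445
400 [ 0.58964508 -0.37108802  0.0378208 ] ((0.6537615060806274, -0.5557036995887756), 0.227131649851799) 0.02899078487432798
293 [ 0.50173735 -0.32377497  0.04674611] ((0.6115925312042236, -0.5309369564056396), 0.26698073744773865) 0.0289660757957513
104 [ 0.41034908 -0.30102527  0.05812861] ((0.562187135219574, -0.5166173577308655), 0.30466943979263306) 0.02107039602291656
```

View pics/topc.png

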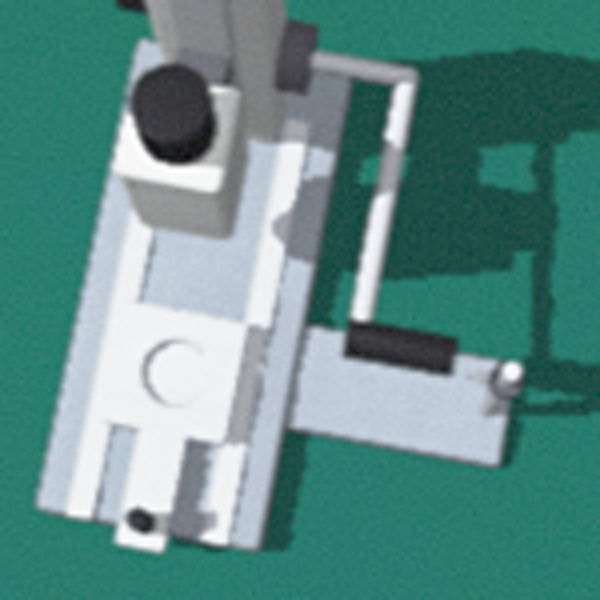

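View pics/scenec.png

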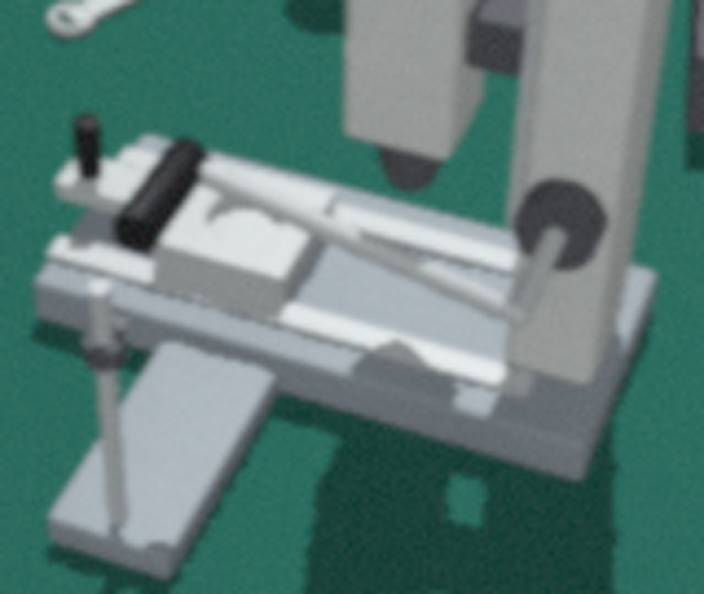

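Large mount: middle of the row. The crops show base corners, block corners, knob, bar, post top and collar (top crop: post top 513,370; scene crop: collar 103,350). I'll fit all of these together.

```bash
cat > fit.py <<'E'
from h import *
from scipy.optimize import least_squares
t=load("top");s=load("scene")
T=lambda c:(236+(c[0]+.5)/4-.5,160+(c[1]+.5)/4-.5)
S=lambda c:(255+(c[0]+.5)/4.4-.5,185+(c[1]+.5)/4.4-.5)
# (cam, crop px, viewer-point fn of (stage, xpost, zcollar))
O=[(0,(38,509),lambda a,p,c:(-.2,.075,.03)),(0,(262,547),lambda a,p,c:(-.2,-.075,.03)),(0,(140,41),lambda a,p,c:(.13,.075,.03)),
(0,(122,305),lambda a,p,c:(.04-a,.04,.054)),(0,(250,322),lambda a,p,c:(.04-a,-.04,.054)),(0,(140,518),lambda a,p,c:(-a-.1,0,.094)),
(0,(400,345),lambda a,p,c:(-.08,-.14,.189)),(0,(513,371),lambda a,p,c:(p,-.206,.183)),
(0,(117,542),lambda a,p,c:(-a-.115,.015,.054)),(0,(163,550),lambda a,p,c:(-a-.115,-.015,.054)),
(1,(37,285),lambda a,p,c:(-.2,-.075,.03)),(1,(655,271),lambda a,p,c:(.13,.075,.03)),(1,(582,480),lambda a,p,c:(.13,-.075,0)),
(1,(160,258),lambda a,p,c:(-.04-a,-.04,.054)),(1,(282,284),lambda a,p,c:(.04-a,-.04,.054)),(1,(88,121),lambda a,p,c:(-a-.1,0,.094)),
(1,(161,193),lambda a,p,c:(-.08,-.14,.189)),(1,(98,286),lambda a,p,c:(p,-.206,.183)),(1,(103,350),lambda a,p,c:(p,-.206,c)),(1,(117,532),lambda a,p,c:(p,-.206,.03))]
def w(x,q): c,n=np.cos(x[2]),np.sin(x[2]); return np.array([x[0]+c*q[0]-n*q[1],x[1]+n*q[0]+c*q[1],q[2]])
def res(x):
    r=[]
    for cam,p,f in O:
        r.append(proj((t,s)[cam],w(x,f(*x[3:6]))+x[6+3*cam:9+3*cam])-(T,S)[cam](p))
    return np.r_[np.ravel(r),x[6:]/.002]
if __name__=="__main__":
    f=least_squares(res,np.r_[.65,.03,-.2,.1,-.08,.14,np.zeros(6)],loss="soft_l1")
    x=f.x; print(np.round(x,4)); print(np.round(f.fun[:-6].reshape(-1,2),1).tolist())
    np.save("fit.npy",x); J=f.jac; print("sd px1:",np.sqrt(np.diag(np.linalg.inv(J.T@J)))[:6])
    print("nest",w(x,(-x[3],0,.044)),"knob",w(x,(-x[3]-.1,0,.094)),"grip",w(x,(-.08,-.14,.187)))
    for z,pts in((t,((447,240),(430,273),(420,313))),(s,((280,408),(241,375),(198,353)))):
        P=cloud(z)
        for u,v in pts:
            q=P[v-16:v+17,u-16:u+17].reshape(-1,3);g=q[(q[:,2]>.012)&(q[:,2]<.034)];hi=np.percentile(g[:,2],75);k=g[g[:,2]>hi-.004]
            print(len(k),k.mean(0),cv2.minEnclosingCircle(k[:,:2].astype(np.float32)))
E
python3 fit.py
```

```text
[ 6.526e-01  6.450e-02 -2.068e-01  9.730e-02 -8.190e-02  1.437e-01
 -3.000e-04  7.000e-04 -3.000e-04  3.000e-04 -7.000e-04 -1.500e-03]
[[-0.3, -0.1], [-0.1, 0.8], [-0.7, -0.8], [1.7, -1.0], [-0.4, 0.1], [-0.1, -0.1], [0.3, 0.5], [-0.0, 0.3], [0.3, -0.1], [0.3, -0.0], [-1.5, -0.0], [0.9, -0.5], [0.1, 1.3], [-1.4, -3.3], [0.4, -0.9], [-0.5, 0.5], [0.3, 0.3], [0.2, 0.8], [0.2, -0.0], [-0.1, -5.7]]
sd px1: [0.00181658 0.00214869 0.00649922 0.00158393 0.00192654 0.00335609]
nest [0.55730898 0.08452031 0.044     ] knob [0.45943987 0.10505413 0.094     ] grip [ 0.54553234 -0.05605705  0.187     ]
179 [ 0.58697833 -0.36246534  0.02920811] ((0.5870261192321777, -0.3625645041465759), 0.025394363328814507)
151 [ 0.49523228 -0.31030946  0.02920882] ((0.49477696418762207, -0.3100949227809906), 0.0200403593480587)
62 [ 0.39272041 -0.27578197  0.02097994] ((0.3931688070297241, -0.2758762240409851), 0.01203419454395771)
399 [ 0.58785625 -0.3660342   0.02792332] ((0.5872354507446289, -0.36492833495140076), 0.025699658319354057)
292 [ 0.49623332 -0.31292981  0.02782621] ((0.4960140585899353, -0.3118707537651062), 0.020231107249855995)
101 [ 0.39412805 -0.27761402  0.01973102] ((0.39308783411979675, -0.27800172567367554), 0.01322579849511385)
```

Run:
```python
from h import *; from fit import w
from plant import *
x=np.load("fit.npy");psi=x[2];pi=np.pi
R=np.array([[np.cos(psi),-np.sin(psi)],[np.sin(psi),np.cos(psi)]])
for n in("top","scene"):
    z=load(n);P=cloud(z).reshape(-1,3).copy();q=P.copy();q[:,:2]=(P[:,:2]-x[:2])@R
    m=(abs(q[:,0]+x[3])<.055)&(abs(q[:,1])<.055)
    b=q[m]; top=b[(b[:,2]>.0505)&(b[:,2]<.058)&(b[:,0]>-x[3]-.03)]; print(n,len(top),np.median(top[:,2]),"x",np.percentile(top[:,0],[2,98]),"y",np.percentile(top[:,1],[2,98]))
    hole=b[(abs(b[:,0]+x[3])<.028)&(abs(b[:,1])<.028)&(b[:,2]<.049)]; print("hole",len(hole),hole.min(0),hole.max(0),hole.mean(0))
    # nest rim overlay
    im=z["im"].copy();u0,v0=np.round(proj(z,w(x,(-x[3],0,.054)))).astype(int);c=cv2.resize(im[v0-22:v0+22,u0-22:u0+22,::-1],None,fx=9,fy=9,interpolation=cv2.INTER_CUBIC)
    off=x[6:9] if n=="top" else x[9:12]
    pts=np.array([(proj(z,w(x,(-x[3]+.0215*np.cos(a),.0215*np.sin(a),.054))+off)-(u0-22,v0-22)+.5)*9-.5 for a in np.linspace(0,2*pi,25)])
    for p in pts: cv2.circle(c,tuple(np.round(p).astype(int)),1,(0,0,255),-1)
    globals()[n]=c
s=load("scene");u0,v0=np.round(proj(s,w(x,(x[4],-.206,x[5])))).astype(int)
cc=cv2.resize(s["im"][v0-22:v0+22,u0-20:u0+20,::-1],None,fx=9,fy=9,interpolation=cv2.INTER_CUBIC);print("collar crop origin",u0-20,v0-22)
cv2.imwrite("pics/nest.png",np.hstack([top,scene])) if 0 else cv2.imwrite("pics/nest.png",np.hstack([globals()["top"],globals()["scene"]]))
cv2.imwrite("pics/collar.png",cc)
q=observe()["q"]
N=w(x,(-x[3],0,0));
for nm,p,ya in(("mt90",(.495,-.311,.012),psi+pi/2),("mt-90",(.495,-.311,.012),psi-pi/2),("mt",(.495,-.311,.012),psi),("mt+pi",(.495,-.311,.012),psi+pi),("nest",(N[0],N[1],.056),psi),("nestpi",(N[0],N[1],.056),psi+pi),("push",w(x,(-.24,0,.068)),psi),("push2",w(x,(-.12,0,.068)),psi),("lev",w(x,(-.08,-.14,.25)),psi)):
    r=inverse_kinematics(list(p),[pi,0,ya]);print(nm,None if r is None else np.round(r,2))
```

```text
top 547 0.05452617564286921 x [-0.12633069 -0.05938675] y [-0.0381939   0.03950811]
hole 193 [-0.11770106 -0.01899436  0.03916535] [-0.07716069  0.02234196  0.04899887] [-0.09747028  0.00189628  0.0446048 ]
scene 344 0.053387547447081685 x [-0.12651481 -0.05688838] y [-0.04125463  0.03985571]
hole 109 [-0.11811521 -0.01470974  0.03998573] [-0.0782653   0.01936322  0.04895245] [-0.09990663  0.00420089  0.04394873]
collar crop origin 258 241Traceback (most recent call last):
  File "<stdin>", line 18, in <module>
    return _nx.concatenate(arrs, 1, dtype=dtype, casting=casting)
           ~~~~~~~~~~~~~~~^^^^^^^^^^^^^^^^^^^^^^^^^^^^^^^^^^^^^^^
ValueError: all the input arrays must have same number of dimensions, but the array at index 0 has 2 dimension(s) and the array at index 1 has 3 dimension(s)
```

Run:
```python
from h import *; from fit import w
from plant import *
x=np.load("fit.npy");psi=x[2];pi=np.pi;L=[]
for n in("top","scene"):
    z=load(n);im=z["im"];off=x[6:9] if n=="top" else x[9:12]
    u0,v0=np.round(proj(z,w(x,(-x[3],0,.054)))).astype(int);c=cv2.resize(im[v0-22:v0+22,u0-16:u0+16,::-1],None,fx=8,fy=8,interpolation=cv2.INTER_CUBIC)
    for a in np.linspace(0,2*pi,25):
        p=(proj(z,w(x,(-x[3]+.0215*np.cos(a),.0215*np.sin(a),.054))+off)-(u0-16,v0-22)+.5)*8-.5
        cv2.circle(c,tuple(np.round(p).astype(int)),1,(0,0,255),-1)
    L.append(c)
c=cv2.resize(im[241:285,262:294,::-1],None,fx=8,fy=8,interpolation=cv2.INTER_CUBIC)
cv2.imwrite("pics/nest.png",np.hstack(L+[c]))
N=w(x,(-x[3],0,0))
for nm,p,ya in(("mt90",(.495,-.311,.012),psi+pi/2),("mt-90",(.495,-.311,.012),psi-pi/2),("mt",(.495,-.311,.012),psi),("nest",(N[0],N[1],.056),psi),("nestup",(N[0],N[1],.2),psi),("push",w(x,(-.24,0,.068)),psi),("push2",w(x,(-.12,0,.068)),psi),("lev",w(x,(-.08,-.14,.25)),psi)):
    r=inverse_kinematics(list(p),[pi,0,ya]);print(nm,None if r is None else np.round(r,2))
```

```text
mt90 [-0.7   0.38  1.78  0.    0.98 -0.49]
mt-90 [-0.7   0.38  1.78 -0.    0.98  2.65]
mt [-0.7   0.38  1.78 -0.    0.98  1.08]
nest [ 0.01  0.27  1.82 -0.    1.05  1.79]
nestup [ 0.01  0.1   1.72 -0.    1.32  1.79]
push [ 0.08 -0.05  2.15 -0.    1.04  1.86]
push2 [ 0.02  0.2   1.87 -0.    1.06  1.8 ]
lev [-0.25  0.03  1.71 -0.    1.41  1.53]
```

View pics/nest.png

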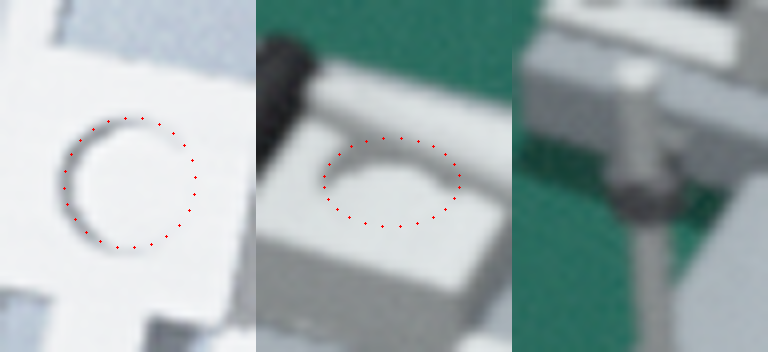

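Red rim predictions match the nest in both views, and the collar sits at scene (278.3,264.3). Now the mount: centre it with a cross pinch, then grasp.

Run:
```python
from h import *; from fit import w
from plant import *
x=np.load("fit.npy");psi=x[2];pi=np.pi;N=w(x,(-x[3],0,0));mx,my=.495,-.3105
movep([mx,my,.06],[pi,0,psi+pi/2]); move_l([mx,my,.012],feed=.1)
gripper_to(.03,f_grip=20); print(observe()["opening"]); gripper_to(.075)
move_l([mx,my,.05],feed=.15); movep([mx,my,.05],[pi,0,psi]); move_l([mx,my,.012],feed=.1)
gripper_to(.03,f_grip=40); o=observe();print(o["opening"],o["grasp_force"],o["eef_pos"])
move_l([mx,my,.26],feed=.2); print(observe()["opening"])
movep([N[0],N[1],.26],[pi,0,psi]); o=observe(); print(o["time_s"],o["eef_pos"],o["ft_force"],N)
for n in("top","scene"):
    im,d=get_image(n);cv2.imwrite(f"pics/{n}1.png",im[:,:,::-1])
```

```text
0.03886097718417944
0.03833511434680626 40.357915135100484 [ 0.49567923 -0.31098049  0.01315964]
0.03821957952350866
8.85 [0.55748904 0.0835122  0.25987932] [ 0.27032035 -0.76863801 -1.45433953] [0.55730898 0.08452031 0.        ]
```

View pics/scene1.png

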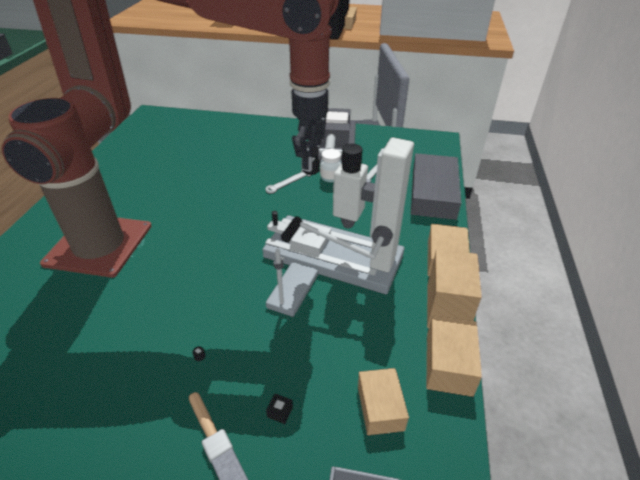

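The mount is held (opening 38 mm) above the bench beyond the knob. Lower it with force-guarded search.

Run:
```python
from h import *; from fit import w
from plant import *
x=np.load("fit.npy");psi=x[2];N=w(x,(-x[3],0,0))[:2]
c=N+(N-observe()["eef_pos"][:2])
move_l([*c,.075],feed=.2); o=observe(); c=c+(N-o["eef_pos"][:2]); print(o["eef_pos"])
move_l([*c,.075],feed=.05)
offs=[(0,0)]+[(r*np.cos(a),r*np.sin(a)) for r in(.0012,.0024) for a in np.arange(6)*np.pi/3]
for k,(dx,dy) in enumerate(offs):
    if k: move_l([c[0]+dx,c[1]+dy,.069],feed=.06)
    hit=move_l([c[0]+dx,c[1]+dy,.0555],feed=.03,max_force=8); o=observe(); print(k,hit,np.round(o["eef_pos"],4),np.round(o["ft_force"],1))
    if o["eef_pos"][2]<.0615: break
print(o["time_s"],o["opening"])
```

```text
[0.5582082  0.08571272 0.0763364 ]
0 True [0.556  0.0845 0.0572] [ 0.3 -0.4  4.4]
10.85 0.037928035012654696
```

Seated at the expected height. Release, retreat and check, then push.

Run:
```python
from h import *; from fit import w
from plant import *
x=np.load("fit.npy");psi=x[2];pi=np.pi
p=observe()["eef_pos"]
gripper_to(.07); move_l([p[0],p[1],.15],feed=.15)
gripper_to(0.0,f_grip=40)
q=w(x,(-.245,0,.15)); move_l(q,feed=.2); 
for n in("top","scene"):
    im,d=get_image(n);cv2.imwrite(f"pics/{n}2.png",im[:,:,::-1]); np.savez(f"pics/{n}2.npz",im=im,d=d,**{k:load(n)[k] for k in"KT"})
q[2]=.068; move_l(q,feed=.15)
hit=move_l(w(x,(-.105,0,.068)),feed=.06,max_force=14)
o=observe();e=o["eef_pos"]-[x[0],x[1],0];print(hit,"viewer x",e[0]*np.cos(psi)+e[1]*np.sin(psi),"y",-e[0]*np.sin(psi)+e[1]*np.cos(psi),o["eef_pos"],o["ft_force"],o["time_s"])
L=[]
for n,(a,b,c,d) in(("top",(240,180,310,310)),("scene",(255,190,345,290))):
    im,_=get_image(n); im0=load(n,2)["im"]
    L+=[cv2.resize(i[b:d,a:c,::-1],(350,300) if n=="scene" else (162,300),interpolation=cv2.INTER_CUBIC) for i in(im0,im)]
cv2.imwrite("pics/push.png",np.vstack([np.hstack([L[0],L[2]]),np.hstack([L[1],L[3]])]))
```

```text
True viewer x -0.12154388783018384 y -0.0002923424451969914 [0.53356102 0.08920414 0.06701577] [-0.58737425 -0.56785515 -0.37571596] 16.225
```

View pics/push.png

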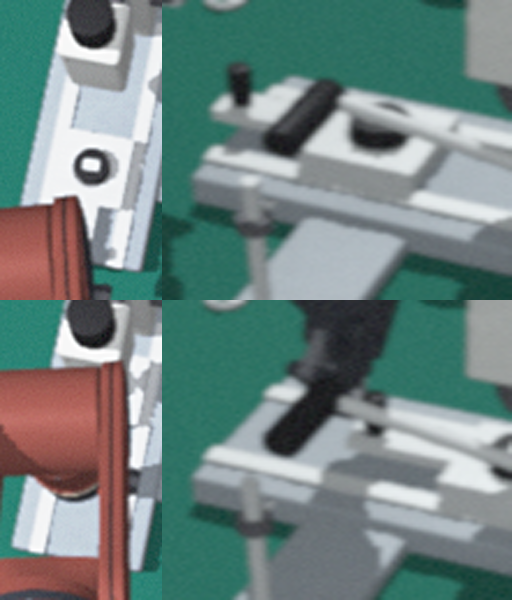

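The mount is seated face up in the nest, and the stage went in almost fully (scene shows the block near the objective). Push again to confirm it's on the stop.

Run:
```python
from h import *; from fit import w
from plant import *
x=np.load("fit.npy");psi=x[2];pi=np.pi
def vx(): e=observe()["eef_pos"]-[x[0],x[1],0];return e[0]*np.cos(psi)+e[1]*np.sin(psi)
for f in(20,25):
    h=move_l(w(x,(-.09,0,.068)),feed=.03,max_force=f);print(h,vx(),observe()["ft_force"]); 
hold(.2);print(vx())
move_l(w(x,(-.15,0,.068)),feed=.1); move_l(w(x,(-.15,0,.26)),feed=.25)
im,d=get_image("scene");np.savez("pics/scene3.npz",im=im,d=d,**{k:load("scene")[k] for k in"KT"})
z=load("scene",3);P=cloud(z).reshape(-1,3);R=np.array([[np.cos(psi),-np.sin(psi)],[np.sin(psi),np.cos(psi)]])
q=P.copy();q[:,:2]=(P[:,:2]-x[9:11]-x[:2])@R   # note fit offset sign handled as world+off
k=q[(abs(q[:,1])<.015)&(abs(q[:,0]+.1)<.03)&(q[:,2]>.07)&(q[:,2]<.1)];print("knob pts",len(k),k.min(0),k.max(0),k.mean(0))
m=q[(abs(q[:,1])<.03)&(abs(q[:,0])<.03)&(q[:,2]>.066)&(q[:,2]<.077)];print("mount top",len(m),m.min(0),m.max(0))
movep(w(x,(-.083,-.14,.26)),[pi,0,psi]); o=observe();print(o["eef_pos"],w(x,(-.083,-.14,.26)),o["ft_force"],o["time_s"])
cv2.imwrite("pics/home.png",cv2.resize(im[170:290,255:415,::-1],(800,600),interpolation=cv2.INTER_CUBIC))
```

```text
True -0.12172304852660443 [ 0.04352285 -0.39350473  0.19252279]
True -0.12203279675124694 [ 0.15931338  0.34754874 -0.03773523]
-0.12222355765250552
knob pts 31 [-0.10675066 -0.0074909   0.07025794] [-0.09175095  0.00912383  0.09703922] [-0.09815653 -0.00055542  0.09082238]
mount top 109 [-0.01792719 -0.01448616  0.06630065] [0.02143477 0.01982967 0.07669171]
[ 0.54192307 -0.05558291  0.25853003] [ 0.54259626 -0.05544103  0.26      ] [ 1.1437764   0.30938714 -0.10588159] 19.425
```

View pics/home.png

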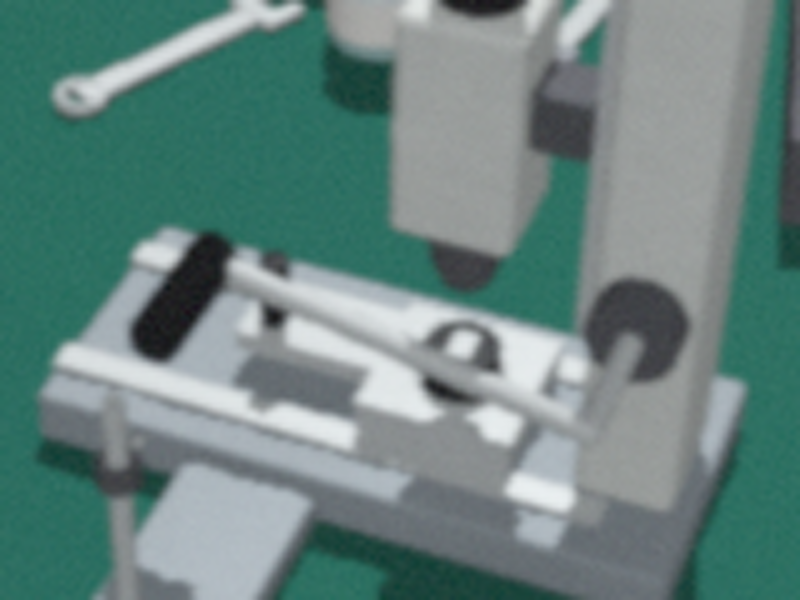

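The stage is on its stop: no advance under 25 N, and the knob is at viewer x≈-0.1. The small pointer shows faintly beside the collar (crop 118,478). Now press to the first estimate, average some frames and look closer.

```bash
cat > look.py <<'E'
from h import *; from plant import *
def shot(name,k=8):
    F=[get_image("scene") for _ in range(k)]
    im=np.mean([f[0].astype(np.float32) for f in F],0); d=np.median([f[1] for f in F],0)
    np.savez(f"pics/{name}.npz",im=im,d=d,**{q:load("scene")[q] for q in"KT"})
    c=im[232:274,258:306,::-1]; c=np.clip(c*1.5,0,255).astype(np.uint8)
    cv2.imwrite(f"pics/{name}.png",cv2.resize(c,None,fx=14,fy=14,interpolation=cv2.INTER_CUBIC))
E
python3 - <<'E'
from look import *; from fit import w
x=np.load("fit.npy");c=x[5];
def xb(z): return .095-np.sqrt(.178**2-(z-.15)**2)
shot("pre")
move_l(w(x,(-.083,-.14,.208)),feed=.1)
h=move_l(w(x,(-.083,-.14,c+.03)),feed=.02,max_force=3);print(h,observe()["eef_pos"],observe()["ft_force"])
tgt=w(x,(xb(c),-.14,c+.012)); cmd=tgt.copy()
for i in range(3):
    move_l(cmd,feed=.03); hold(.2); o=observe(); cmd[2]+=tgt[2]-o["eef_pos"][2]
    print(o["eef_pos"],tgt,o["ft_force"])
shot("press"); print(o["time_s"])
s=load("scene")
for cc in(.13,.1437,.155): print(cc,proj(s,w(x,(x[4],-.206,cc))+x[9:12]),proj(s,w(x,(x[4],-.1845,cc))+x[9:12]),"bar ends",proj(s,w(x,(xb(cc),-.1725,cc))+x[9:12]),proj(s,w(x,(xb(cc),-.1075,cc))+x[9:12]))
E
```

```text
True [ 0.54228588 -0.05537269  0.197514  ] [-0.4962912  -0.77600667  3.88559454]
[ 0.54166513 -0.05516468  0.15576167] [ 0.54270712 -0.05546429  0.15565083] [-6.72565713  0.75454346  9.00820411]
[ 0.54167613 -0.05516442  0.15563877] [ 0.54270712 -0.05546429  0.15565083] [-5.61913451  1.52541604  9.10658327]
[ 0.54167723 -0.05517374  0.15566659] [ 0.54270712 -0.05546429  0.15565083] [-5.4536691   1.15739206  9.12650535]
23.8917
0.13 [278.60493683 268.72974635] [283.02090388 262.06069704] bar ends [285.45335379 258.43375793] [297.81296513 239.76607943]
0.1437 [278.22945188 264.1257941 ] [282.69265362 257.46504313] bar ends [284.72064071 253.71852551] [297.21897615 235.0981386 ]
0.155 [277.91431455 260.26178511] [282.41723314 253.60903036] bar ends [284.44574502 249.8626645 ] [297.04851239 231.27623687]
```

View pics/press.png

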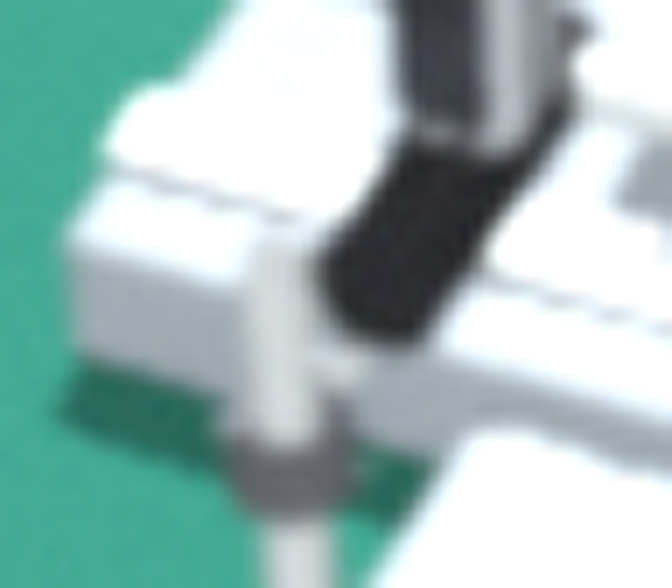

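The pointer tip shows at crop (360,360), the collar at about (290,455), and the bar end near (378,295), so the bar may be slightly high. I'll check with depth, using the bar's known height as the reference.

Run:
```python
from h import *
x=np.load("fit.npy");psi=x[2];R=np.array([[np.cos(psi),-np.sin(psi)],[np.sin(psi),np.cos(psi)]])
np.set_printoptions(linewidth=200,suppress=True,precision=1)
for n in("press","pre"):
    z=np.load(f"pics/{n}.npz");q=cloud(z);q=q-x[9:12];q[...,:2]=(q[...,:2]-x[:2])@R
    if n=="press":
        b=q[(q[...,1]>-.172)&(q[...,1]<-.158)&(abs(q[...,0]+.083)<.02)&(q[...,2]>.11)]
        f=lambda p:np.hypot(b[:,0]-p[0],b[:,2]-p[1])-.012
        from scipy.optimize import least_squares
        r=least_squares(f,[-.083,.1437],loss="soft_l1",f_scale=.001);print("bar fit x,z mm",r.x*1e3,len(b),np.std(r.fun)*1e3)
    print(n,"post/collar/pointer pixels: v, then (u: x y z mm)")
    for v in range(246,272):
        s=[f"{u}:({q[v,u,0]*1e3:.0f},{q[v,u,1]*1e3:.0f},{q[v,u,2]*1e3:.0f})" for u in range(270,289) if abs(q[v,u,0]-x[4])<.016 and -.222<q[v,u,1]<-.176 and q[v,u,2]>.09]
        print(v," ".join(s))
    g=z["im"].mean(-1)
    if n=="press": print(g[245:273,272:291].round().astype(int))
```

```text
bar fit x,z mm [-80.7 317.2] 497 72.59517842373549
press post/collar/pointer pixels: v, then (u: x y z mm)
246 
247 
248 
249 276:(-85,-204,184) 277:(-84,-203,184) 278:(-82,-202,184) 279:(-79,-203,186)
250 276:(-84,-207,184) 277:(-82,-206,184) 278:(-80,-206,185) 279:(-78,-205,184) 280:(-76,-205,185)
251 276:(-83,-210,184) 277:(-81,-208,184) 278:(-79,-208,185) 279:(-77,-207,184) 280:(-76,-205,182)
252 276:(-82,-210,182) 277:(-81,-209,182) 278:(-78,-210,183) 279:(-77,-207,181) 280:(-76,-204,179)
253 276:(-83,-210,179) 277:(-80,-210,180) 278:(-78,-209,180) 279:(-77,-208,179) 280:(-76,-205,177)
254 276:(-84,-209,175) 277:(-81,-209,176) 278:(-79,-209,177) 279:(-77,-208,176) 280:(-76,-206,175)
255 276:(-83,-210,173) 277:(-81,-210,174) 278:(-79,-209,174) 279:(-78,-207,173) 280:(-76,-206,173)
256 276:(-84,-210,170) 277:(-81,-211,172) 278:(-79,-210,172) 279:(-77,-209,171) 280:(-76,-206,169)
257 276:(-84,-209,167) 277:(-81,-210,168) 278:(-79,-210,169) 279:(-77,-208,168) 280:(-76,-207,167) 283:(-81,-185,146) 284:(-79,-184,146)
258 276:(-85,-209,163) 277:(-81,-210,166) 278:(-79,-210,166) 279:(-7
[... 6791 characters left out ...]
:(-76,-214,148) 280:(-75,-212,147) 281:(-73,-210,145) 282:(-72,-209,145) 283:(-71,-205,142)
267 275:(-86,-214,141) 276:(-83,-215,144) 277:(-80,-215,144) 278:(-78,-215,145) 279:(-77,-213,144) 280:(-75,-213,144) 281:(-73,-211,143) 282:(-72,-209,142) 283:(-71,-206,139)
268 276:(-83,-215,140) 277:(-80,-215,142) 278:(-78,-215,142) 279:(-76,-214,142) 280:(-74,-213,142) 281:(-73,-211,141) 282:(-72,-209,139)
269 277:(-84,-209,132) 278:(-79,-214,138) 279:(-77,-214,138) 280:(-75,-213,139) 281:(-76,-206,131)
270 277:(-85,-209,128) 278:(-81,-210,130) 279:(-79,-209,130) 280:(-78,-208,130) 281:(-76,-206,128)
271 277:(-85,-208,123) 278:(-82,-210,127) 279:(-80,-209,127) 280:(-78,-209,127) 281:(-76,-207,126)
```

Run:
```python
from h import *
from scipy.optimize import least_squares
from plant import observe
x=np.load("fit.npy");psi=x[2];R=np.array([[np.cos(psi),-np.sin(psi)],[np.sin(psi),np.cos(psi)]])
z=np.load("pics/press.npz");q=cloud(z)-x[9:12];q[...,:2]=(q[...,:2]-x[:2])@R
for lo,hi in((-.171,-.155),(-.171,-.163),(-.163,-.155)):
    b=q[(q[...,1]>lo)&(q[...,1]<hi)&(abs(q[...,0]+.081)<.016)&(q[...,2]>.125)&(q[...,2]<.162)]
    r=least_squares(lambda p:np.hypot(b[:,0]-p[0],b[:,2]-p[1])-.012,[-.081,.1437],loss="soft_l1",f_scale=.001);print("bar x,z mm",r.x*1e3,len(b),np.std(r.fun)*1e3,"top z",np.sort(b[:,2])[-5:]*1e3)
c=q[(np.hypot(q[...,0]+.081,q[...,1]+.2055)<.0125)&(np.hypot(q[...,0]+.081,q[...,1]+.2055)>.0075)&(q[...,2]>.125)&(q[...,2]<.155)]
print("collar z",np.sort(c[:,2])[:8]*1e3,np.median(np.sort(c[:,2])[-40:])*1e3); print(observe()["eef_pos"],observe()["ft_force"])
```

```text
bar x,z mm [-83.7250239  144.82825736] 75 2.2542886283897636 top z [157.35463881 157.40484478 157.42666826 157.48124217 157.59940367]
bar x,z mm [-83.70018499 144.68312685] 44 2.7930118024292874 top z [156.37055314 156.4074572  156.87115707 157.2383863  157.26548608]
bar x,z mm [-83.72147567 144.93626411] 31 0.5447530390894513 top z [157.35463881 157.40484478 157.42666826 157.48124217 157.59940367]
collar z [138.28381875 138.5801525  138.85763631 138.89876486 139.66816762
 140.10263414 140.70867551 141.13047669] 149.56136234698496
[ 0.54165186 -0.05516701  0.15566048] [-6.68113852  1.39276549  9.46984465]
```

Depth puts the bar's centre at 144.9 mm. In the same camera frame the pointer and collar centre are at about 144.3 mm, so lower by 0.6 mm, hold and hand in.

Run:
```python
from plant import *
o=observe();t=o["eef_pos"][2]-.0006;p=o["eef_pos"].copy();cz=t
for i in range(3):
    move_l([p[0],p[1],cz],feed=.02); hold(.3); o=observe(); e=t-o["eef_pos"][2]; print(o["eef_pos"],e,o["ft_force"])
    if abs(e)<.0003: break
    cz+=e
print(o["time_s"],abs(o["joint_velocities"]).max())
job_done()
```

```text
[ 0.54158429 -0.0551515   0.15569476] -0.0006342861074258854 [-3.0776688   0.10334738  8.74199702]
[ 0.54159848 -0.0551387   0.15507921] -1.8733815985799707e-05 [-3.93584213  0.61327184 10.03527092]
25.3917 0.0022868830751727
the job is handed in; nothing more can be done
```

The job is handed in at 25.4 s: the large mount is in the nest face up and released, the stage is home on its stop, and the arm is holding the lever with the bar within about 1 mm of the pointer's height by depth measurement.

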